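Show the trainee the next boring operation

ROBOT

A 6-joint arm with a two-finger parallel gripper is mounted at the origin on the work surface. World frame = base frame: x ahead of the robot, y to its left, z up, the work surface at z = 0. Lengths are in m, angles in degrees, forces in N, time in s.
With the tool pointing down it reaches from about 0.4 to 0.925 m from the base axis. Payload 3.4 kg.
Tool frame: the origin (TCP) lies between the finger pads, 19 mm behind the fingertips; this is the grasp point; z points along the fingers, y is the line along which they close (so a half turn about z gives the same grasp; the last joint's range is limited). The gripper opens to 85 mm and grips with 20 to 120 N. Pads are 22 mm wide; open, the fingers measure 114 mm over their backs; the gripper's body (76 mm by 85 mm) begins 54 mm behind the grasp point. The pads swing forward as they close: fully open they stand 13 mm farther back than shut.
Start: joints at [-72.221, 17.578, 86.31, -0, 76.112, -4.211], TCP at [0.215, -0.533, 0.25] pointing down, gripper open.
Joint ranges: [-179.03, 179.03], [-60, 130.46], [8.19, 133.38], [-81.62, 261.62], [5.75, 156.47], [-153.77, 153.77]. Speed limits (degrees/s): [147.25, 147.25, 180, 180, 180, 180].

INTERFACE

Orientations are given as [roll, pitch, yaw] about the fixed x, y, z axes, in that order (R = Rz(yaw) Ry(pitch) Rx(roll)).
In Python, from cell import get_obs, camera, calibration, job_done gives the robot as it stands.
- The arm moves only by the tool arm_command, never from a script. Its argument "increments" is a list of rows, each an object with "turn": the turn, a rotation vector about the tool's x, y, z in degrees, a list of three; "xyz": the shift along the tool's x, y, z in mm, a list of three; "hand": the opening, from -1 (shut) to 1 (fully open). A call has 1 to 10 rows; each row shifts and turns the commanded pose from where the row before left it, along the tool's axes as they then stand; what a row does not reach is not made up. A row lasts 1/12 s, in which the tool goes at most 41.7 mm and 7.16 degrees, less where a joint would pass 70% of its speed; a pose out of reach is approached as far as the arm can. A call is refused whole if a number of a shift passes 41.7 or a number of a turn 7.16, either way. A call with a gripper value outside its range is refused whole. The fingers move at their own pace and stop on an object; "newtons" is the grip in N (left out, the last holds). Time passes only in rows, so rows that do not move let the fingers close. It gives the time, the measured TCP pose, the force, the opening and the grip force at its end, in the units of the state.
- get_obs(): the state, without advancing time (a new reading comes with each control period).
- camera(name): name is "scene" or "top"; returns (picture, depth): 384x512x3 uint8, blue, green, red; 384x512 float32, m along the optical axis (not along the pixel's ray), 0 where there is no reading.
- calibration(name): a dict with "fx", "fy", "cx", "cy" (pixels), "k1" (the pictures are not rectified: a ray, as slopes to the right and down, at radius r is drawn at 1 + k1 r^2 times it, then the intrinsics apply), "cam_to_world" (4x4, takes a point from camera to world coordinates). Camera axes: x right, y up, looking along -z (the intrinsics and any distortion apply to the point x, -y, -z); pixel columns grow to the right and rows downward; lengths in m; the calibration is good to about 2 mm. A picture is of the moment at which its call begins. calibration takes no time and is no camera call.
- job_done(): hands the job in; it is judged then, once.
The state is a dict: "time_s": time; "qpos": joint angles; "qd": joint speeds; "effort": joint torques, N m; "tool_pos": TCP position; "eef_rot": TCP orientation; "ft_force": force on the tool from outside, world axes, zero at the start; "torque": the same for the moment, N m; "opening": opening from 0.0 (shut) to 1.0 (fully open); "gripper_force": force on a finger pad.
Only numpy, scipy, OpenCV 4.12 (cv2) and the standard library are available. Lean on these libraries where they do the work, as an engineer would, in place of code of your own. Each camera call takes 0.05 s, during which the arm holds its last target. There are 200 camera calls.

TASK

Show the trainee the next boring job. First push the aluminium block along the open vice with your fingers until its end sits home against the work stop, without lifting it; then point straight down at the boring head in the tool stand, fingertips two or three centimetres above it, and pause there for about two seconds without touching the tools or the stand. Then point in the same way at the large bore in the block, pause again and finish still pointing at it, leaving the tools and everything else where they are.

Things in the scene. Friction and masses are not known exactly. Their poses are not given: they have to be found in the camera images.
- vise: Fixed dark iron vice on an aluminium plate (250 x 170 x 16 mm), left or right of the tool stand. Origin: centre of the plate's underside, z up. y runs along the jaws to the work stop; +x to the fixed jaw, away from screw and tommy bar. Jaws y -50 to 50 mm, x gap -24 to 24, tops at z 92 mm. Two parallels 150 mm long between them, tops at z 72. No part of it lies past y -85 mm.
- stop_face (a point): Centre of the face of the work stop: a round steel pad (14 mm dia), facing -y, on an arm fixed to the +y end of the fixed jaw; at (0, 70, 87) mm in the vice's frame, axes as the vice's. The arm's top is at z 92 mm, its small thumbscrew's at 104 mm.
- block: Loose aluminium block 44 (x) x 150 (y) x 30 (z) mm, about 0.5 kg, on the parallels between the open jaws with 2 mm play each side, its top 10 mm above the jaws. Origin: centre of its underside; y runs along it towards the stop, z up. It starts 15 to 45 mm short of the stop and slides freely along the jaws (a few N). One large bore (24 mm dia), three small holes (9 mm dia).
- block_home_end (a point): Middle of the block's end face nearest the stop (block's +y end), 15 mm below its top. Home: this face lies against the stop pad.
- block_push_end (a point): Middle of the block's other end face (-y end), 15 mm below its top; it sticks out past the jaws (30 mm or more) and is free all round: the place to push, along +y.
- bore (a point): Centre of the large bore's mouth, level with the block's top face, 20 mm from the block's middle towards the stop.
- stand: Fixed dark steel tool stand: plate 80 (x) x 284 (y) mm, its top 88 mm above the bench, on two cheeks, with four holes in a row along y, 66 mm apart. Origin: centre of its underside on the bench. Each hole holds one loose steel tool, shank down and cutting end up; which stands where varies.
- boring_head: Boring head, loose in the stand: dark cylinder 50 mm dia, on it a rectangular slide 48 x 30 mm, and one slim boring bar (13 mm dia, 47 mm long) standing up off-centre by 10 mm. Origin: on its axis at the top of the stand's plate; the bar's tip is 109 mm above it. Its turn about its axis varies.
- boring_head_top (a point): Point on the boring head's axis at the height of its bar's tip (197 mm above the bench): the highest point of the head.
- drill_chuck: Bystander in the stand: drill chuck (36 mm dia) with an 8 mm drill; drill tip 127 mm above its origin, which is on its axis at the top of the stand's plate.
- collet_chuck: Bystander in the stand: collet chuck (38 mm dia) with a 14 mm end mill on its axis; top 99 mm above its origin (as above).
- face_mill: Bystander in the stand: face mill, a disc 56 mm dia with five inserts; top 48 mm above its origin (as above).
- hammer: Bystander: soft-face hammer, about 220 mm long, lying on the bench behind the work. Origin under its handle, 52 mm from the middle of the head.
- spanner: Bystander: spanner 170 mm long lying flat on the bench between vice and stand. Origin under its middle.
- oil_bottle: Bystander: white bottle, 56 mm dia, 150 mm tall, behind the work. Origin: centre of its base.
- caliper: Bystander: digital caliper 200 mm long lying flat behind the work. Origin: under its middle.
There are look-alikes about, which are no part of the job. What is shaped like the boring_head but pink or yellow is not meant.

How it is judged:
By the outcome, as a careful person would: the job done as asked, in the order asked, and still so for the second after the job is handed in, with the robot touching nothing.
It also fails if it takes over 51 s, if anything falls off the work surface, if the arm or the gripper's body presses on something with over 40 N, if the wrist force passes 120 N, or if a joint passes its speed limit or range.

## Working session

There is one attempt and no reset: what is moved stays moved. The work goes in short steps, Python scripts to look and compute and a tool call to move; the robot and the scene stay as the last step left them, time stands still between calls to the robot, and variables do not carry over. Pictures are saved under pics/ and viewed, at most 10 in all, crops included, and the job is handed in when it is done.

Besides the shell and the picture viewer there is one more tool, called after ">>>" by a JSON object that holds its "method" and its "body", one argument or row to a line. arm_command: Moves the arm, as the interface text tells. Its arguments: {"type":"object","properties":{"increments":{"type":"array","items":{"type":"object","properties":{"turn":{"type":"array","items":{"type":"number"}},"xyz":{"type":"array","items":{"type":"number"}},"hand":{"type":"number"}}}},"newtons":{"type":"number"}},"required":["increments"]}

```bash
mkdir -p pics; cat > h.py <<'E'
import numpy as np, cv2, json
from cell import get_obs, camera, calibration, job_done
def snap(n):
    im,d=camera(n); np.savez(f'{n}.npz',im=im,d=d); return im,d
def load(n):
    z=np.load(f'{n}.npz'); return z['im'],z['d']
def slopes(c,uv):
    K=np.array([[c['fx'],0,c['cx']],[0,c['fy'],c['cy']],[0,0,1]],float)
    return cv2.undistortPoints(np.array(uv,float).reshape(-1,1,2),K,np.array([c['k1'],0,0,0,0.])).reshape(-1,2)
def ray(n,uv):
    c=calibration(n);s=slopes(c,uv);T=np.array(c['cam_to_world'])
    d=np.c_[s[:,0],-s[:,1],-np.ones(len(s))]
    return T[:3,3],d@T[:3,:3].T
def onplane(n,uv,z):
    o,d=ray(n,uv);return o+d*((z-o[2])/d[:,2])[:,None]
def cloud(n,d):
    h,w=d.shape;u,v=np.meshgrid(np.arange(w),np.arange(h))
    o,r=ray(n,np.c_[u.ravel(),v.ravel()]);p=o+r*d.ravel()[:,None]
    p[d.ravel()==0]=np.nan
    return p.reshape(h,w,3)
E
python3 - <<'E'
from h import *
for n in('scene','top'):
    im,d=snap(n);cv2.imwrite(f'pics/{n}0.png',cv2.resize(im,(800,600)));c=calibration(n);print(n,np.round(np.array(c['cam_to_world']),3).tolist(),c['fx'],c['k1'])
print(get_obs())
E
```

```text
scene [[-0.361, -0.529, 0.768, 1.416], [0.932, -0.222, 0.286, 0.321], [0.019, 0.819, 0.574, 0.742], [0.0, 0.0, 0.0, 1.0]] 387.530914422631 -0.05822857591686044
top [[0.028, 0.989, -0.144, 0.434], [-1.0, 0.03, 0.007, 0.002], [0.011, 0.144, 0.989, 1.251], [0.0, 0.0, 0.0, 1.0]] 442.62591857019754 -0.10870123876568324
{'time_s': 0.1, 'qpos': array([-7.22227512e+01,  1.76182627e+01,  8.63752703e+01, -1.49003368e-04,
        7.61111391e+01, -4.20946484e+00]), 'qd': array([ 0.02063673, -0.02067143, -0.14800141,  0.00861834, -0.02182659,
        0.12386746]), 'effort': array([ 6.11345376e-05, -4.58527315e+01, -2.52607584e+01, -2.11413058e-04,
        5.60899542e-03, -2.22962747e-06]), 'tool_pos': array([ 0.21508975, -0.53262721,  0.2491777 ]), 'eef_rot': array([-1.79895600e+02, -7.53904204e-03,  2.19867427e+01]), 'ft_force': array([-0.54652271, -0.23070156, -0.26521622]), 'torque': array([ 0.00593126, -0.01924365, -0.05773232]), 'gripper_force': 0.0, 'opening': 0.9980655787323077}
```

View pics/scene0.png

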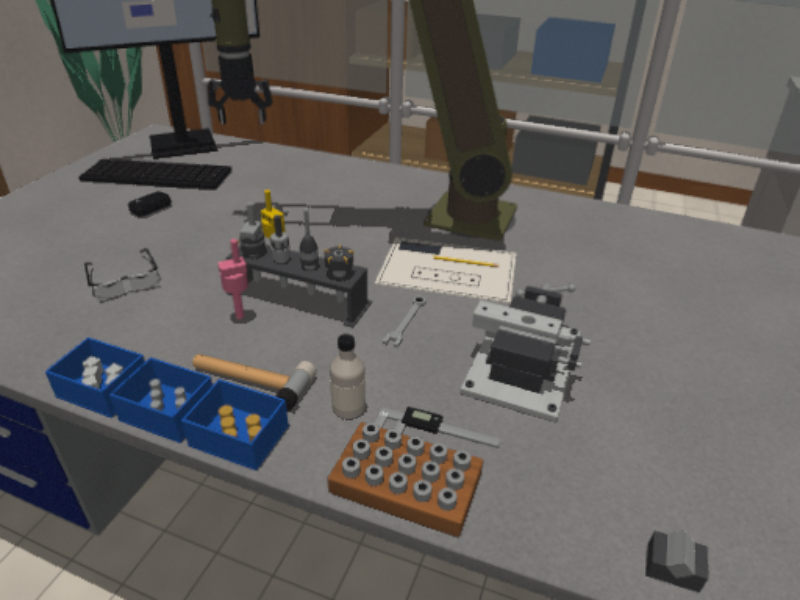

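View pics/top0.png

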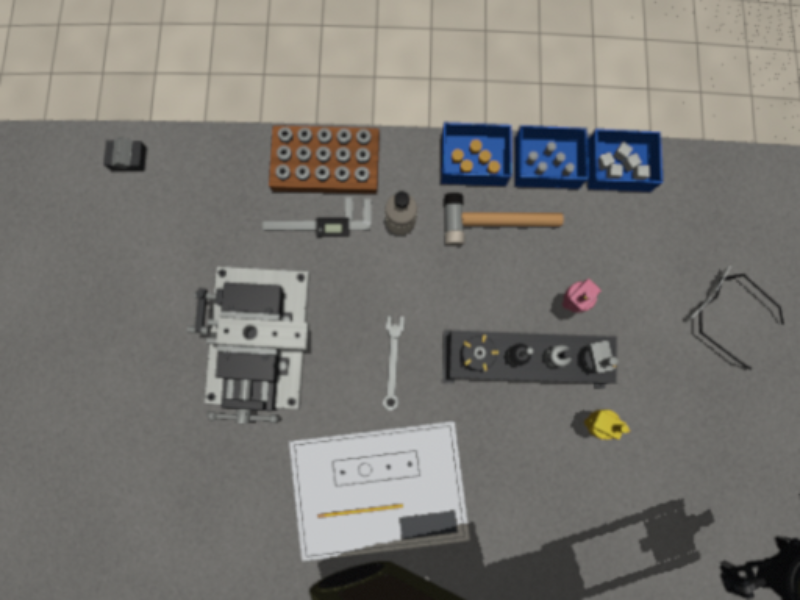

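Top picture (800x600 view): block at about (262,334), its bore at (250,332) and push end at (308,335). The stop is to the left, at about (203,300).

Candidates for the boring head:
- stand's right-hand tool, grey, at (600,357): matches, with a rectangular slide and an off-centre bar
- pink look-alike at (582,295)
- yellow look-alike at (607,425)
- collet chuck at (560,355)
- drill chuck at (522,354)
- face mill at (480,352)

I choose (600,357) and check it in a crop.

```bash
python3 - <<'E'
from h import *
t,dt=load('top');s,ds=load('scene')
a=cv2.resize(t[190:290,270:410],None,fx=4,fy=4,interpolation=2)
b=cv2.resize(t[165:275,115:205],None,fx=4,fy=4,interpolation=2)
c=cv2.resize(s[120:220,130:250],None,fx=4,fy=4,interpolation=2)
M=np.zeros((600,800,3),np.uint8)
for im,(y,x) in((cv2.resize(a,(420,300)),(0,0)),(cv2.resize(b,(370,452)),(0,430)),(cv2.resize(c,(360,300)),(300,0))):M[y:y+im.shape[0],x:x+im.shape[1]]=im
cv2.imwrite('pics/crop.png',M)
P=cloud('top',dt);S=cloud('scene',ds)
def box(P,lo,hi):
    m=np.all((P>lo)&(P<hi),-1);return P[m]
for nm,Q in(('top',P),('scene',S)):
    print(nm,'bench z',np.nanmedian(Q[...,2][(abs(Q[...,0]-.6)<.1)&(abs(Q[...,1]-.12)<.03)]))
    # block top
    q=box(Q,[.45,.15,.095],[.7,.45,.108]);print('blocktop',len(q),q.min(0),q.max(0),np.median(q,0))
    q=box(Q,[.4,-.35,.08],[.6,.05,.094]);print('stand',len(q),q.min(0),q.max(0))
    for z0 in(.11,.14,.16,.185):
        q=box(Q,[.35,-.4,z0],[.62,.05,.23])
        # cluster
        m=np.round((q[:,1])/.012).astype(int)
        print(z0,[(k*.012,int((m==k).sum()),np.round(np.median(q[m==k],0),3).tolist(),round(q[m==k][:,2].max(),3)) for k in np.unique(m)])
E
```

```text
top bench z -0.0007652607047182736
blocktop 944 [0.4634894  0.15011731 0.09500891] [0.61514733 0.33753258 0.10749907] [0.53494123 0.22062174 0.10094611]
stand 1877 [ 0.40089239 -0.34969065  0.08007538] [ 0.59973469 -0.0958117   0.09386286]
0.11 [(np.float64(-0.384), 3, [0.401, -0.381, 0.128], np.float64(0.129)), (np.float64(-0.372), 35, [0.395, -0.369, 0.128], np.float64(0.177)), (np.float64(-0.36), 117, [0.396, -0.359, 0.13], np.float64(0.18)), (np.float64(-0.34800000000000003), 120, [0.414, -0.347, 0.13], np.float64(0.199)), (np.float64(-0.336), 215, [0.498, -0.336, 0.149], np.float64(0.2)), (np.float64(-0.324), 145, [0.509, -0.324, 0.14], np.float64(0.155)), (np.float64(-0.312), 109, [0.526, -0.313, 0.129], np.float64(0.178)), (np.float64(-0.3), 86, [0.603, -0.302, 0.128], np.float64(0.178)), (np.float64(-0.28800000000000003), 16, [0.601, -0.291, 0.127], np.float64(0.144)), (np.float64(-0.276), 49, [0.507, -0.274, 0.143], np.float64(0.19)), (np.float64(-0.264), 102, [0.509, -0.265, 0.144], np.float64(0.191)), (np.float64(-0.252), 36, [0.51, -0.256, 0.127], np.float64(0.147)), (np.
[... 6327 characters left out ...]
.612, -0.309, 0.174], np.float64(0.179)), (np.float64(-0.3), 17, [0.609, -0.305, 0.171], np.float64(0.178)), (np.float64(-0.276), 16, [0.515, -0.273, 0.181], np.float64(0.192)), (np.float64(-0.264), 31, [0.514, -0.266, 0.177], np.float64(0.192)), (np.float64(-0.20400000000000001), 47, [0.512, -0.203, 0.19], np.float64(0.22))]
0.185 [(np.float64(-0.34800000000000003), 2, [0.504, -0.344, 0.198], np.float64(0.198)), (np.float64(-0.336), 19, [0.505, -0.336, 0.195], np.float64(0.2)), (np.float64(-0.276), 7, [0.511, -0.273, 0.189], np.float64(0.192)), (np.float64(-0.264), 10, [0.514, -0.267, 0.189], np.float64(0.192)), (np.float64(-0.20400000000000001), 28, [0.512, -0.203, 0.2], np.float64(0.22))]
```

View pics/crop.png

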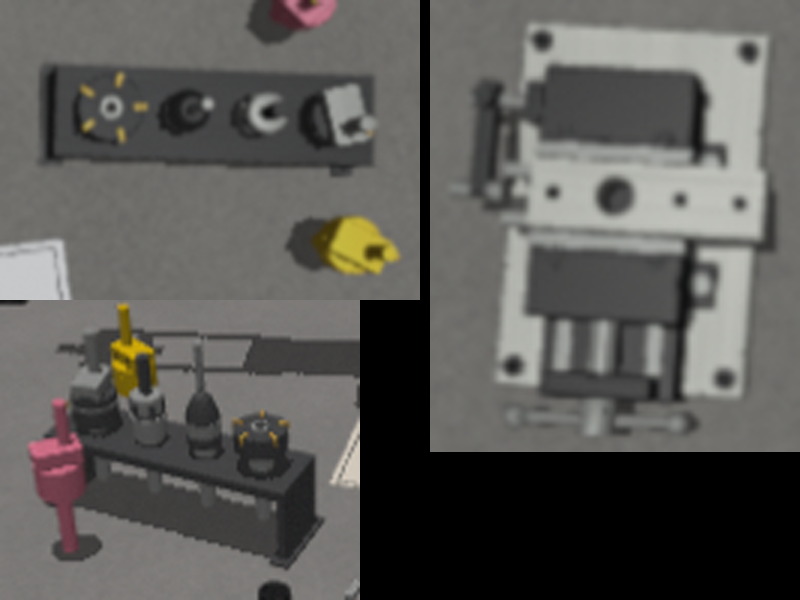

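The crop confirms the choice: the stand's end tool (crop 345,115) is grey with a slide and an off-centre bar, and it stands on the four-hole row. Next I measure the block and the stop.

```bash
python3 - <<'E'
from h import *
np.set_printoptions(precision=4,suppress=True)
c=np.array([[528,165],[765,172],[762,242],[526,228],[614,196],[553,192],[680,200],[740,204],[487,88]])
uv=np.c_[(c[:,0]-430)/4.111+115,c[:,1]/4.109+165]-.4
print(onplane('top',uv,.102)); 
for n in('top','scene'):
    im,d=load(n);P=cloud(n,d);g=cv2.cvtColor(im,6)
    m=(P[...,2]>.0965)&(P[...,2]<.108)&(g>110)&(abs(P[...,0]-.54)<.05)&(P[...,1]>.1)&(P[...,1]<.4)
    k,l,st,ce=cv2.connectedComponentsWithStats(m.astype(np.uint8)); i=1+np.argmax(st[1:,4]);m=l==i
    uv=np.argwhere(m)[:,::-1];q=onplane(n,uv,.102)
    r=cv2.minAreaRect(q[:,:2].astype(np.float32)*1000);print(n,r,cv2.boxPoints(r),np.percentile(P[...,2][m],[10,50,90]))
    # dark bore inside
    b=(g<95)&(cv2.morphologyEx(m.astype(np.uint8),cv2.MORPH_CLOSE,np.ones((15,15)))>0)&~m
    k,l,st,ce=cv2.connectedComponentsWithStats(b.astype(np.uint8))
    for j in range(1,k):
        if st[j,4]>3:print(st[j,4],ce[j],onplane(n,ce[j],.102))
# stop region top view: heights
    print('stop zone')
    s=(P[...,1]>.31)&(P[...,1]<.40)&(P[...,0]>.47)&(P[...,0]<.63)&(P[...,2]>.075)&(P[...,2]<.12)
    for y in np.arange(.31,.36,.006):
        z=s&(abs(P[...,1]-y)<.003)
        print(round(y,3),[(int(a*1000),int(P[...,2][z&(abs(P[...,0]-a)<.005)].max()*1000)) for a in np.arange(.48,.63,.01) if (z&(abs(P[...,0]-a)<.005)).any()])
E
```

```text
[[0.5534 0.298  0.102 ]
 [0.5536 0.146  0.102 ]
 [0.5091 0.1459 0.102 ]
 [0.5131 0.2968 0.102 ]
 [0.5353 0.2415 0.102 ]
 [0.5366 0.2808 0.102 ]
 [0.5341 0.1993 0.102 ]
 [0.5328 0.161  0.102 ]
 [0.6022 0.328  0.102 ]]
top ((533.7430419921875, 221.60818481445312), (150.2903289794922, 44.19761276245117), 88.40592956542969) [[509.5624 147.1068]
 [553.7429 145.8773]
 [557.9237 296.1095]
 [513.7432 297.339 ]] [0.0985 0.1013 0.1039]
53 [159.4717 212.2264] [[0.5355 0.2413 0.102 ]]
4 [144.5 211.5] [[0.5362 0.2808 0.102 ]]
stop zone
0.31 [(550, 77), (590, 85), (600, 83)]
0.316 [(530, 85), (540, 92), (590, 88), (600, 86)]
0.322 [(520, 75), (530, 89), (540, 95), (550, 89), (570, 92), (580, 92), (590, 98), (600, 98), (610, 90)]
0.328 [(530, 90), (540, 95), (550, 94), (560, 93), (570, 92), (580, 93), (590, 104), (600, 107), (610, 96)]
0.334 [(530, 88), (540, 93), (550, 93), (560, 93), (570, 93), (580, 94), (590, 103), (600, 104), (610, 94)]
0.34 [(530, 89), (540, 92), (550, 86), (570, 89), (590, 86), (600, 100)]
0.346 [(530, 87), (540, 94)]
0.352 [(530, 86), (540, 91)]
0.358 []
scene ((534.2574462890625, 221.99639892578125), (148.5251007080078, 47.70316696166992), 88.8467788696289) [[508.9161 148.2289]
 [556.6096 147.2688]
 [559.5988 295.7639]
 [511.9053 296.7239]] [0.102  0.1036 0.105 ]
15 [338.1333 204.6   ] [[0.5365 0.2433 0.102 ]]
stop zone
0.31 [(600, 87)]
0.316 [(540, 92), (550, 87), (600, 86)]
0.322 [(540, 95), (550, 93), (600, 97), (610, 87)]
0.328 [(530, 91), (540, 95), (550, 94), (560, 94), (570, 94), (580, 92), (590, 104), (600, 106), (610, 105)]
0.334 [(540, 94), (550, 94), (560, 93), (570, 95), (580, 93), (590, 104), (600, 105), (610, 104)]
0.34 [(540, 93), (550, 90), (560, 92), (570, 91), (580, 89), (600, 104), (610, 88)]
0.346 [(540, 92), (550, 88), (600, 84)]
0.352 [(540, 92)]
0.358 []
```

Block measurements check out:
- Size is 150 x 44 mm and top z is about 0.102, as the text gives.
- Push end is at about (0.5316, 0.1465) and home end at (0.5358, 0.297).
- The pad is near y 0.316, so the gap is about 18 mm.
- The boring head's axis is at about (0.512, -0.335), with the bar tip at z 0.197–0.200.

First I shut the hand, yaw to 88.4° and rise.

>>> {"method": "arm_command", "body": {
  "increments": [
    {"turn": [0, 0, -6.64], "xyz": [0, 0, -3], "hand": -1},
    {"turn": [0, 0, -6.64], "xyz": [0, 0, -3], "hand": -1},
    {"turn": [0, 0, -6.64], "xyz": [0, 0, -3], "hand": -1},
    {"turn": [0, 0, -6.64], "xyz": [0, 0, -3], "hand": -1},
    {"turn": [0, 0, -6.64], "xyz": [0, 0, -3], "hand": -1},
    {"turn": [0, 0, -6.64], "xyz": [0, 0, -3], "hand": -1},
    {"turn": [0, 0, -6.64], "xyz": [0, 0, -3], "hand": -1},
    {"turn": [0, 0, -6.64], "xyz": [0, 0, -3], "hand": -1},
    {"turn": [0, 0, -6.64], "xyz": [0, 0, -3], "hand": -1},
    {"turn": [0, 0, -6.64], "xyz": [0, 0, -3], "hand": -1}
  ]
}}

```text
time_s: 0.93
tool_pos: [0.2152, -0.5328, 0.2796]
eef_rot: [-180.0, -0.1, 88.7]
ft_force: [-0.5, 0.2, 0.1]
opening: 0.003
gripper_force: 0.0
```

>>> {"method": "arm_command", "body": {
  "increments": [
    {"xyz": [32.7, 15, 0]},
    {"xyz": [32.7, 15, 0]},
    {"xyz": [32.7, 15, 0]},
    {"xyz": [32.7, 15, 0]},
    {"xyz": [32.7, 15, 0]},
    {"xyz": [32.7, 15, 0]},
    {"xyz": [32.7, 15, 0]},
    {"xyz": [32.7, 15, 0]},
    {"xyz": [32.7, 15, 0]},
    {"xyz": [32.7, 15, 0]}
  ]
}}

```text
invalid input at $.increments[0]: expected keys turn, xyz, hand
```

>>> {"method": "arm_command", "body": {
  "increments": [
    {"xyz": [32.7, 15, 0]},
    {"xyz": [32.7, 15, 0]},
    {"xyz": [32.7, 15, 0]},
    {"xyz": [32.7, 15, 0]},
    {"xyz": [32.7, 15, 0]},
    {"xyz": [32.7, 15, 0]},
    {"xyz": [32.7, 15, 0]},
    {"xyz": [32.7, 15, 0]},
    {"xyz": [30, 13, 0]},
    {"xyz": [15, 7, 0]}
  ]
}}

```text
invalid input at $.increments[0]: expected keys turn, xyz, hand
```

>>> {"method": "arm_command", "body": {
  "increments": [
    {"turn": [0, 0, 0], "hand": -1, "xyz": [32.7, 15, 0]},
    {"turn": [0, 0, 0], "hand": -1, "xyz": [32.7, 15, 0]},
    {"turn": [0, 0, 0], "hand": -1, "xyz": [32.7, 15, 0]},
    {"turn": [0, 0, 0], "hand": -1, "xyz": [32.7, 15, 0]},
    {"turn": [0, 0, 0], "hand": -1, "xyz": [32.7, 15, 0]},
    {"turn": [0, 0, 0], "hand": -1, "xyz": [32.7, 15, 0]},
    {"turn": [0, 0, 0], "hand": -1, "xyz": [32.7, 15, 0]},
    {"turn": [0, 0, 0], "hand": -1, "xyz": [32.7, 15, 0]},
    {"turn": [0, 0, 0], "hand": -1, "xyz": [32.7, 15, 0]},
    {"turn": [0, 0, 0], "hand": -1, "xyz": [32.7, 15, 0]}
  ]
}}

```text
time_s: 1.77
tool_pos: [0.3745, -0.2087, 0.2798]
eef_rot: [-180.0, -0.0, 88.4]
ft_force: [1.5, -0.4, 0.0]
opening: 0.006
gripper_force: 0.0
```

>>> {"method": "arm_command", "body": {
  "increments": [
    {"turn": [0, 0, 0], "hand": -1, "xyz": [32.7, 15, 0]},
    {"turn": [0, 0, 0], "hand": -1, "xyz": [32.7, 15, 0]},
    {"turn": [0, 0, 0], "hand": -1, "xyz": [32.7, 15, 0]},
    {"turn": [0, 0, 0], "hand": -1, "xyz": [32.7, 15, 0]},
    {"turn": [0, 0, 0], "hand": -1, "xyz": [32.7, 15, 0]},
    {"turn": [0, 0, 0], "hand": -1, "xyz": [32.7, 15, 0]},
    {"turn": [0, 0, 0], "hand": -1, "xyz": [32.7, 15, 0]},
    {"turn": [0, 0, 0], "hand": -1, "xyz": [32.7, 15, 0]},
    {"turn": [0, 0, 0], "hand": -1, "xyz": [20, 15, 0]},
    {"turn": [0, 0, 0], "hand": -1, "xyz": [10, 10, 0]}
  ]
}}

```text
time_s: 2.6
tool_pos: [0.5285, 0.0798, 0.2795]
eef_rot: [-180.0, -0.1, 88.6]
ft_force: [-0.3, 0.2, -0.7]
opening: 0.002
gripper_force: 0.0
```

>>> {"method": "arm_command", "body": {
  "increments": [
    {"turn": [0, 0, 0], "hand": -1, "xyz": [2, 0, 20]},
    {"turn": [0, 0, 0], "hand": -1, "xyz": [2, 0, 25]},
    {"turn": [0, 0, 0], "hand": -1, "xyz": [2, 0, 25]},
    {"turn": [0, 0, 0], "hand": -1, "xyz": [2, 0, 25]},
    {"turn": [0, 0, 0], "hand": -1, "xyz": [2, 0, 25]},
    {"turn": [0, 0, 0], "hand": -1, "xyz": [2, 0, 20]},
    {"turn": [0, 0, 0], "hand": -1, "xyz": [2, 0, 20]},
    {"turn": [0, 0, 0], "hand": -1, "xyz": [2, 0, 12]},
    {"turn": [0, 0, 0], "hand": -1, "xyz": [2, 0, 8]},
    {"turn": [0, 0, 0], "hand": -1, "xyz": [2, 0, 0]}
  ]
}}

```text
time_s: 3.43
tool_pos: [0.5267, 0.0962, 0.0981]
eef_rot: [-179.8, 0.0, 88.4]
ft_force: [-0.2, -0.1, -0.3]
opening: -0.0
gripper_force: 0.0
```

```bash
python3 - <<'E'
from h import *
s,ds=snap('scene');snap('top');S=cloud('scene',ds);o=get_obs();print(o['tool_pos'])
p=o['tool_pos']
m=np.all(abs(S-p)<[.03,.03,.06],-1)
q=S[m];print(len(q),q.min(0),q.max(0),np.sort(q[:,2])[:12])
low=q[q[:,2]<p[2]+.02];print(low.min(0),low.max(0))
v,u=np.argwhere(m).mean(0).astype(int)
cv2.imwrite('pics/near.png',cv2.resize(s[v-70:v+80,u-100:u+100],(800,600)));print(u,v)
E
```

```text
[0.52832637 0.09672236 0.10013035]
150 [0.50030854 0.07899253 0.08067423] [0.55819912 0.11401677 0.16004831] [0.08067423 0.08154549 0.08252088 0.08297195 0.08304596 0.08506094
 0.08584799 0.08661926 0.08675447 0.08818134 0.08852639 0.08906469]
[0.52084914 0.08518679 0.08067423] [0.54461866 0.10768831 0.11661315]
289 187
```

View pics/near.png

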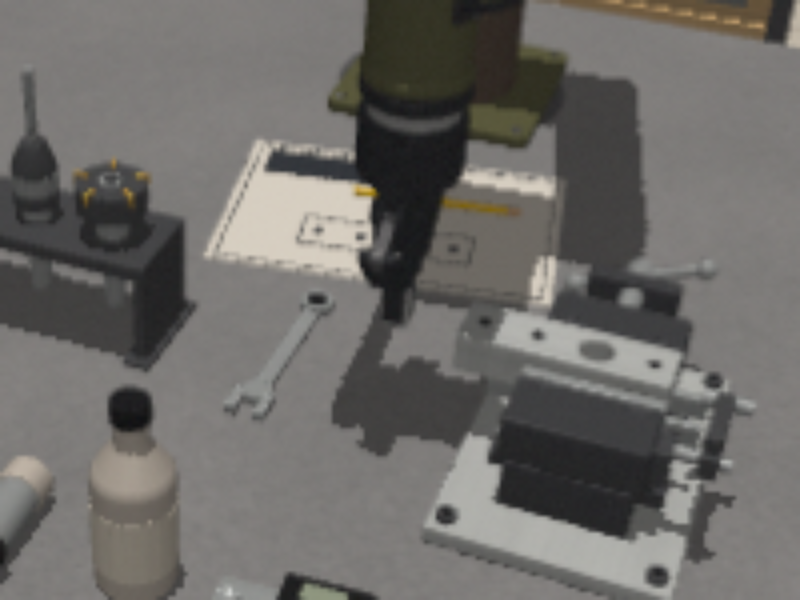

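The near view shows the shut fingers (crop 397,310) standing clear, short of the block's push end (crop 475,345). The measured tips are 19 mm below the TCP. Contact is about 39 mm away.

>>> {"method": "arm_command", "body": {
  "increments": [
    {"turn": [0, 0, 0], "hand": -1, "xyz": [5, 1, 0]},
    {"turn": [0, 0, 0], "hand": -1, "xyz": [5, 1, 0]},
    {"turn": [0, 0, 0], "hand": -1, "xyz": [5, 1, 0]},
    {"turn": [0, 0, 0], "hand": -1, "xyz": [5, 0, 0]},
    {"turn": [0, 0, 0], "hand": -1, "xyz": [5, 0, 0]},
    {"turn": [0, 0, 0], "hand": -1, "xyz": [5, 0, 0]},
    {"turn": [0, 0, 0], "hand": -1, "xyz": [3, 0, 0]},
    {"turn": [0, 0, 0], "hand": -1, "xyz": [3, 0, 0]},
    {"turn": [0, 0, 0], "hand": -1, "xyz": [2, 0, 0]},
    {"turn": [0, 0, 0], "hand": -1, "xyz": [2, 0, 0]}
  ]
}}

```text
time_s: 4.37
tool_pos: [0.5321, 0.1369, 0.1]
eef_rot: [-180.0, 0.0, 88.4]
ft_force: [-0.3, -2.7, 1.6]
opening: 0.003
gripper_force: 1.7
```

>>> {"method": "arm_command", "body": {
  "increments": [
    {"turn": [0, 0, 0], "hand": -1, "xyz": [1, 0, 0]},
    {"turn": [0, 0, 0], "hand": -1, "xyz": [1, 0, 0]},
    {"turn": [0, 0, 0], "hand": -1, "xyz": [1, 0, 0]},
    {"turn": [0, 0, 0], "hand": -1, "xyz": [1, 0, 0]},
    {"turn": [0, 0, 0], "hand": -1, "xyz": [1, 0, 0]},
    {"turn": [0, 0, 0], "hand": -1, "xyz": [1, 0, 0]},
    {"turn": [0, 0, 0], "hand": -1, "xyz": [1, 0, 0]},
    {"turn": [0, 0, 0], "hand": -1, "xyz": [1, 0, 0]}
  ]
}}

```text
time_s: 5.03
tool_pos: [0.5324, 0.1448, 0.1]
eef_rot: [-180.0, 0.0, 88.4]
ft_force: [-0.1, -2.6, 0.8]
opening: 0.003
gripper_force: 1.4
```

>>> {"method": "arm_command", "body": {
  "increments": [
    {"turn": [0, 0, 0], "hand": -1, "xyz": [1, 0, 0]},
    {"turn": [0, 0, 0], "hand": -1, "xyz": [1, 0, 0]},
    {"turn": [0, 0, 0], "hand": -1, "xyz": [1, 0, 0]},
    {"turn": [0, 0, 0], "hand": -1, "xyz": [1, 0, 0]},
    {"turn": [0, 0, 0], "hand": -1, "xyz": [1, 0, 0]},
    {"turn": [0, 0, 0], "hand": -1, "xyz": [1, 0, 0]}
  ]
}}

```text
time_s: 5.53
tool_pos: [0.5326, 0.1509, 0.1]
eef_rot: [-180.0, -0.0, 88.4]
ft_force: [0.7, -1.6, -1.8]
opening: -0.001
gripper_force: 1.2
```

>>> {"method": "arm_command", "body": {
  "increments": [
    {"turn": [0, 0, 0], "hand": -1, "xyz": [0.7, 0, 0]},
    {"turn": [0, 0, 0], "hand": -1, "xyz": [0.7, 0, 0]},
    {"turn": [0, 0, 0], "hand": -1, "xyz": [0.7, 0, 0]}
  ]
}}

```text
time_s: 5.78
tool_pos: [0.5327, 0.153, 0.1]
eef_rot: [-180.0, -0.0, 88.4]
ft_force: [1.3, -3.2, -0.7]
opening: -0.002
gripper_force: 1.1
```

>>> {"method": "arm_command", "body": {
  "increments": [
    {"turn": [0, 0, 0], "hand": -1, "xyz": [0.7, 0, 0]},
    {"turn": [0, 0, 0], "hand": -1, "xyz": [0.7, 0, 0]},
    {"turn": [0, 0, 0], "hand": -1, "xyz": [0, 0, 0]}
  ]
}}

```text
time_s: 6.03
tool_pos: [0.5327, 0.1545, 0.1]
eef_rot: [-180.0, -0.0, 88.4]
ft_force: [0.4, -1.1, -0.8]
opening: -0.004
gripper_force: 0.8
```

>>> {"method": "arm_command", "body": {
  "increments": [
    {"turn": [0, 0, 0], "hand": -1, "xyz": [0.7, 0, 0]},
    {"turn": [0, 0, 0], "hand": -1, "xyz": [0.7, 0, 0]},
    {"turn": [0, 0, 0], "hand": -1, "xyz": [0, 0, 0]}
  ]
}}

```text
time_s: 6.28
tool_pos: [0.5327, 0.1558, 0.1]
eef_rot: [-180.0, -0.0, 88.4]
ft_force: [-0.2, 0.3, -0.7]
opening: 0.005
gripper_force: 0.8
```

>>> {"method": "arm_command", "body": {
  "increments": [
    {"turn": [0, 0, 0], "hand": -1, "xyz": [0.7, 0, 0]},
    {"turn": [0, 0, 0], "hand": -1, "xyz": [0.7, 0, 0]},
    {"turn": [0, 0, 0], "hand": -1, "xyz": [0.7, 0, 0]}
  ]
}}

```text
time_s: 6.53
tool_pos: [0.5328, 0.1572, 0.1]
eef_rot: [-180.0, 0.1, 88.4]
ft_force: [0.7, -6.2, -0.6]
opening: 0.003
gripper_force: 3.1
```

```bash
python3 - <<'E'
from h import *
o=get_obs();print(o['tool_pos'],o['ft_force'],o['gripper_force'])
t,dt=snap('top');s,ds=snap('scene')
a=cv2.resize(t[165:265,120:220],(600,600),interpolation=2)
cv2.imwrite('pics/push.png',a)
g=cv2.cvtColor(t,6);P=cloud('top',dt)
b=(g<95).astype(np.uint8);b[:200]=0;b[225:]=0;b[:,:135]=0;b[:,175:]=0
k,l,st,ce=cv2.connectedComponentsWithStats(b)
for j in range(1,k):
    if 2<st[j,4]<100:print(st[j,4],ce[j],onplane('top',ce[j],.102))
E
```

```text
[0.53278266 0.15718539 0.09998342] [ 0.65309381 -6.19780325 -0.64962822] 3.1369999051094055
```

View pics/push.png

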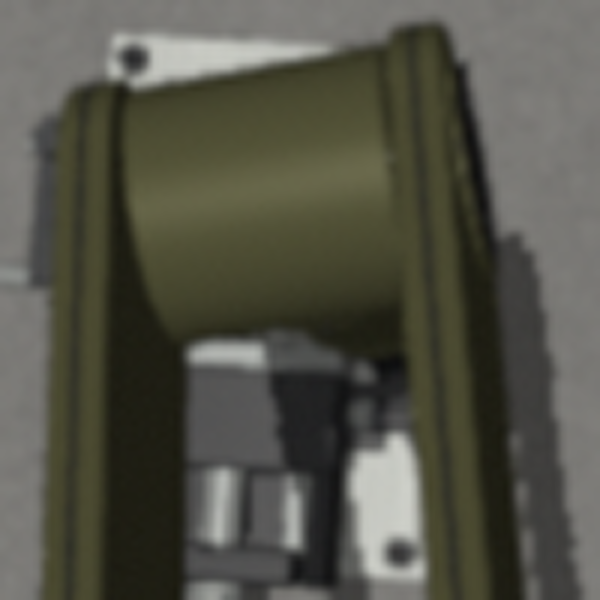

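The arm hides the block from the top camera. The force has just risen to 6 N, so I press on gently to see whether it's the stop.

>>> {"method": "arm_command", "body": {
  "increments": [
    {"turn": [0, 0, 0], "hand": -1, "xyz": [0.4, 0, 0]},
    {"turn": [0, 0, 0], "hand": -1, "xyz": [0.4, 0, 0]}
  ]
}}

```text
time_s: 6.8
tool_pos: [0.5327, 0.1573, 0.1]
eef_rot: [-180.0, 0.1, 88.4]
ft_force: [0.3, -8.5, 0.7]
opening: 0.004
gripper_force: 4.3
```

>>> {"method": "arm_command", "body": {
  "increments": [
    {"turn": [0, 0, 0], "hand": -1, "xyz": [0.6, 0, 0]},
    {"turn": [0, 0, 0], "hand": -1, "xyz": [0.6, 0, 0]},
    {"turn": [0, 0, 0], "hand": -1, "xyz": [0, 0, 0]}
  ]
}}

```text
time_s: 7.05
tool_pos: [0.5328, 0.1573, 0.1]
eef_rot: [-180.0, 0.3, 88.5]
ft_force: [0.5, -11.6, -0.2]
opening: -0.0
gripper_force: 5.6
```

The TCP is stuck at y 0.1573 while the force climbs to 11.6 N, so the block is home. I back off, rise and take a look.

>>> {"method": "arm_command", "body": {
  "increments": [
    {"turn": [0, 0, 0], "hand": -1, "xyz": [-2, 0, 0]},
    {"turn": [0, 0, 0], "hand": -1, "xyz": [-5, 0, 0]},
    {"turn": [0, 0, 0], "hand": -1, "xyz": [-12, 0, 0]},
    {"turn": [0, 0, 0], "hand": -1, "xyz": [-15, 0, -5]},
    {"turn": [0, 0, 0], "hand": -1, "xyz": [-15, 0, -20]},
    {"turn": [0, 0, 0], "hand": -1, "xyz": [-15, 0, -35]},
    {"turn": [0, 0, 0], "hand": -1, "xyz": [-15, 0, -40]},
    {"turn": [0, 0, 0], "hand": -1, "xyz": [-15, 0, -40]},
    {"turn": [0, 0, 0], "hand": -1, "xyz": [-20, 0, -40]},
    {"turn": [0, 0, 0], "hand": -1, "xyz": [-20, 0, -10]}
  ]
}}

```text
time_s: 7.88
tool_pos: [0.5322, 0.0273, 0.2922]
eef_rot: [179.3, -0.1, 88.4]
ft_force: [0.9, 0.2, 0.2]
opening: -0.002
gripper_force: 0.0
```

```bash
cat > blk.py <<'E'
from h import *
o=get_obs();print(o['tool_pos'],o['eef_rot'],o['time_s'])
for n in('top','scene'):
    im,d=snap(n);P=cloud(n,d);g=cv2.cvtColor(im,6)
    m=(P[...,2]>.0965)&(P[...,2]<.108)&(g>110)&(abs(P[...,0]-.54)<.05)&(P[...,1]>.1)&(P[...,1]<.4)
    k,l,st,ce=cv2.connectedComponentsWithStats(m.astype(np.uint8)); i=1+np.argmax(st[1:,4]);m=l==i
    q=onplane(n,np.argwhere(m)[:,::-1],.102)
    r=cv2.minAreaRect(q[:,:2].astype(np.float32)*1000);print(n,r)
    b=(g<95)&(cv2.morphologyEx(m.astype(np.uint8),cv2.MORPH_CLOSE,np.ones((15,15)))>0)&~m
    k,l,st,ce=cv2.connectedComponentsWithStats(b.astype(np.uint8))
    for j in range(1,k):
        if st[j,4]>10:print(st[j,4],ce[j],onplane(n,ce[j],.102))
t,_=load('top');s,_=load('scene')
cv2.imwrite('pics/home.png',np.hstack([cv2.resize(t[165:275,110:210],(400,440),interpolation=2),cv2.resize(s[180:280,290:390],(400,440),interpolation=2)]))
E
python3 blk.py
```

```text
[0.53223988 0.02726241 0.29222364] [ 1.79305342e+02 -6.28331661e-02  8.84323976e+01] 7.8833
top ((535.7843017578125, 245.42672729492188), (144.27276611328125, 44.02995300292969), 87.01203155517578)
50 [151.6 211.6] [[0.53650165 0.26208806 0.102     ]]
scene ((536.0084228515625, 242.77960205078125), (148.42819213867188, 48.14533615112305), 88.14366149902344)
```

View pics/home.png

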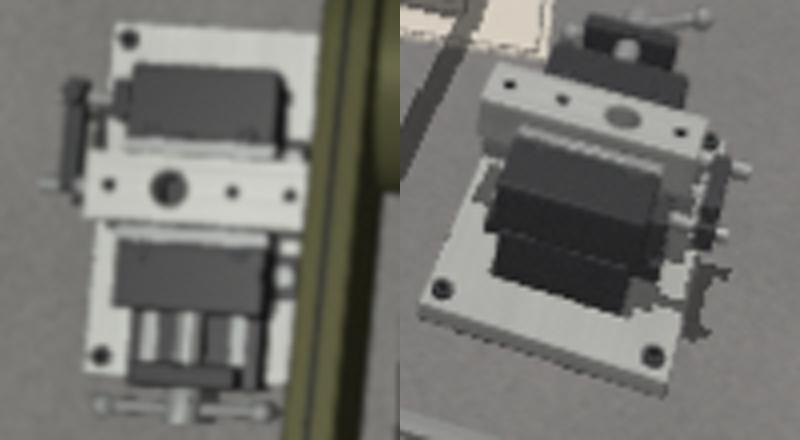

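The view shows the block's end (crop 85,185) tight against the stop pad. The bore is now at (0.5365, 0.2625). On to the boring head.

>>> {"method": "arm_command", "body": {
  "increments": [
    {"turn": [0, 0, 0], "hand": -1, "xyz": [-20, -1, 0]},
    {"turn": [0, 0, 0], "hand": -1, "xyz": [-36, -1, 0]},
    {"turn": [0, 0, 0], "hand": -1, "xyz": [-36, -1, 0]},
    {"turn": [0, 0, 0], "hand": -1, "xyz": [-36, -1, 0]},
    {"turn": [0, 0, 0], "hand": -1, "xyz": [-36, -1, 0]},
    {"turn": [0, 0, 0], "hand": -1, "xyz": [-36, -1, 0]},
    {"turn": [0, 0, 0], "hand": -1, "xyz": [-36, -1, 0]},
    {"turn": [0, 0, 0], "hand": -1, "xyz": [-36, -1, 0]},
    {"turn": [0, 0, 0], "hand": -1, "xyz": [-36, -1, 0]},
    {"turn": [0, 0, 0], "hand": -1, "xyz": [-30, -1, 0]}
  ]
}}

```text
time_s: 8.82
tool_pos: [0.509, -0.3111, 0.2835]
eef_rot: [-179.9, -0.1, 88.4]
ft_force: [0.4, -0.8, -0.7]
opening: 0.0
gripper_force: 0.0
```

>>> {"method": "arm_command", "body": {
  "increments": [
    {"turn": [0, 0, 0], "hand": -1, "xyz": [-12, 0, 0]},
    {"turn": [0, 0, 0], "hand": -1, "xyz": [-6, 0, 5]},
    {"turn": [0, 0, 0], "hand": -1, "xyz": [0, 0, 5]},
    {"turn": [0, 0, 0], "hand": -1, "xyz": [0, 0, 0]}
  ]
}}

```text
time_s: 9.15
tool_pos: [0.5084, -0.3256, 0.273]
eef_rot: [-179.8, -0.2, 88.4]
ft_force: [0.8, -0.3, -0.2]
opening: 0.003
gripper_force: 0.0
```

>>> {"method": "arm_command", "body": {
  "increments": [
    {"turn": [0, 0, 0], "hand": -1, "xyz": [-5, 2, 4]},
    {"turn": [0, 0, 0], "hand": -1, "xyz": [-4, 2, 6]},
    {"turn": [0, 0, 0], "hand": -1, "xyz": [0, 0, 6]},
    {"turn": [0, 0, 0], "hand": -1, "xyz": [0, 0, 6]},
    {"turn": [0, 0, 0], "hand": -1, "xyz": [0, 0, 5]},
    {"turn": [0, 0, 0], "hand": -1, "xyz": [0, 0, 3]},
    {"turn": [0, 0, 0], "hand": -1, "xyz": [0, 0, 0]},
    {"turn": [0, 0, 0], "hand": -1, "xyz": [0, 0, 0]}
  ]
}}

```text
time_s: 9.82
tool_pos: [0.5128, -0.3366, 0.2451]
eef_rot: [-180.0, -0.0, 88.4]
ft_force: [-0.2, -0.2, 0.6]
opening: -0.004
gripper_force: 0.0
```

```bash
python3 - <<'E'
from h import *
o=get_obs();p=o['tool_pos'];print(p,o['eef_rot'],o['time_s'])
s,ds=snap('scene');S=cloud('scene',ds)
m=np.all(abs(S-p)<[.03,.03,.06],-1);q=S[m];print(np.sort(q[:,2])[::3][:20])
f=q[q[:,2]>.215];print(f.min(0),f[f[:,2]<.25].mean(0)); b=q[q[:,2]<.204];print(b.max(0),b.mean(0))
v,u=np.argwhere(m).mean(0).astype(int)
v0=max(v-60,0);u0=max(u-80,0)
cv2.imwrite('pics/point1.png',cv2.resize(s[v0:v0+120,u0:u0+160],(800,600),interpolation=2))
E
```

```text
[ 0.51282039 -0.33660768  0.24511282] [-1.79980370e+02 -1.58491002e-02  8.83934237e+01] 9.8167
[0.18568665 0.18695999 0.19132177 0.19316064 0.1960821  0.19691289
 0.19838972 0.22857743 0.2292152  0.2311181  0.23329569 0.23568274
 0.23666995 0.23720997 0.23922435 0.24091098 0.24100333 0.24153038
 0.24302366 0.24497563]
[ 0.48290677 -0.3469924   0.22857743] [ 0.52106429 -0.33186501  0.23988781]
[ 0.51157943 -0.33115329  0.19934969] [ 0.50428207 -0.3371146   0.19346635]
```

View pics/point1.png

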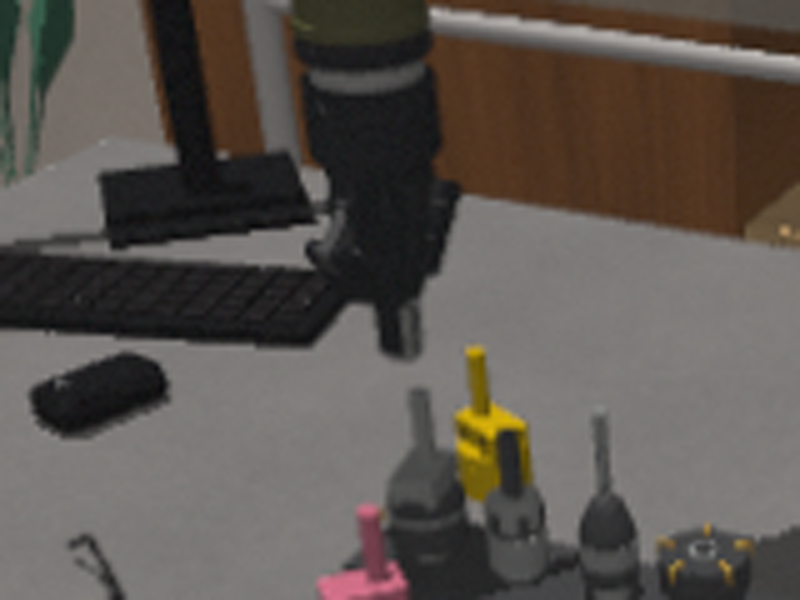

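The view shows the fingertips (crop 405,355) just over the boring head's bar (crop 420,392), about 28 mm above it. I lower 3 mm and hold for about 2.4 s.

>>> {"method": "arm_command", "body": {
  "increments": [
    {"turn": [0, 0, 0], "hand": -1, "xyz": [0, 0, 3]},
    {"turn": [0, 0, 0], "hand": -1, "xyz": [0, 0, 0]},
    {"turn": [0, 0, 0], "hand": -1, "xyz": [0, 0, 0]},
    {"turn": [0, 0, 0], "hand": -1, "xyz": [0, 0, 0]},
    {"turn": [0, 0, 0], "hand": -1, "xyz": [0, 0, 0]},
    {"turn": [0, 0, 0], "hand": -1, "xyz": [0, 0, 0]},
    {"turn": [0, 0, 0], "hand": -1, "xyz": [0, 0, 0]},
    {"turn": [0, 0, 0], "hand": -1, "xyz": [0, 0, 0]},
    {"turn": [0, 0, 0], "hand": -1, "xyz": [0, 0, 0]},
    {"turn": [0, 0, 0], "hand": -1, "xyz": [0, 0, 0]}
  ]
}}

```text
time_s: 10.7
tool_pos: [0.5129, -0.3368, 0.2423]
eef_rot: [-180.0, -0.0, 88.4]
ft_force: [-0.6, -0.6, -0.1]
opening: 0.003
gripper_force: 0.0
```

>>> {"method": "arm_command", "body": {
  "increments": [
    {"turn": [0, 0, 0], "hand": -1, "xyz": [0, 0, 0]},
    {"turn": [0, 0, 0], "hand": -1, "xyz": [0, 0, 0]},
    {"turn": [0, 0, 0], "hand": -1, "xyz": [0, 0, 0]},
    {"turn": [0, 0, 0], "hand": -1, "xyz": [0, 0, 0]},
    {"turn": [0, 0, 0], "hand": -1, "xyz": [0, 0, 0]},
    {"turn": [0, 0, 0], "hand": -1, "xyz": [0, 0, 0]},
    {"turn": [0, 0, 0], "hand": -1, "xyz": [0, 0, 0]},
    {"turn": [0, 0, 0], "hand": -1, "xyz": [0, 0, 0]},
    {"turn": [0, 0, 0], "hand": -1, "xyz": [0, 0, 0]},
    {"turn": [0, 0, 0], "hand": -1, "xyz": [0, 0, 0]}
  ]
}}

```text
time_s: 11.53
tool_pos: [0.5129, -0.3367, 0.2423]
eef_rot: [180.0, 0.0, 88.4]
ft_force: [-0.3, -0.3, -0.2]
opening: -0.0
gripper_force: 0.0
```

>>> {"method": "arm_command", "body": {
  "increments": [
    {"turn": [0, 0, 0], "hand": -1, "xyz": [0, 0, 0]},
    {"turn": [0, 0, 0], "hand": -1, "xyz": [0, 0, 0]},
    {"turn": [0, 0, 0], "hand": -1, "xyz": [0, 0, 0]},
    {"turn": [0, 0, 0], "hand": -1, "xyz": [0, 0, 0]},
    {"turn": [0, 0, 0], "hand": -1, "xyz": [0, 0, 0]},
    {"turn": [0, 0, 0], "hand": -1, "xyz": [0, 0, 0]},
    {"turn": [0, 0, 0], "hand": -1, "xyz": [0, 0, 0]},
    {"turn": [0, 0, 0], "hand": -1, "xyz": [0, 0, 0]}
  ]
}}

```text
time_s: 12.2
tool_pos: [0.5129, -0.3368, 0.2423]
eef_rot: [-180.0, -0.0, 88.4]
ft_force: [0.2, -0.6, 0.2]
opening: 0.002
gripper_force: 0.0
```

Held for over 2 s. Now over to the bore.

>>> {"method": "arm_command", "body": {
  "increments": [
    {"turn": [0, 0, 0], "hand": -1, "xyz": [0, 0, -15]},
    {"turn": [0, 0, 0], "hand": -1, "xyz": [0, 0, -25]},
    {"turn": [0, 0, 0], "hand": -1, "xyz": [15, 0.5, -8]},
    {"turn": [0, 0, 0], "hand": -1, "xyz": [36, 0.5, 0]},
    {"turn": [0, 0, 0], "hand": -1, "xyz": [36, 0.5, 0]},
    {"turn": [0, 0, 0], "hand": -1, "xyz": [36, 0.5, 0]},
    {"turn": [0, 0, 0], "hand": -1, "xyz": [36, 0.5, 0]},
    {"turn": [0, 0, 0], "hand": -1, "xyz": [36, 0.5, 0]},
    {"turn": [0, 0, 0], "hand": -1, "xyz": [36, 0.5, 0]},
    {"turn": [0, 0, 0], "hand": -1, "xyz": [36, 0.5, 0]}
  ]
}}

```text
time_s: 13.03
tool_pos: [0.5237, -0.0673, 0.2903]
eef_rot: [180.0, -0.0, 88.4]
ft_force: [1.4, 0.6, -0.0]
opening: -0.0
gripper_force: 0.0
```

>>> {"method": "arm_command", "body": {
  "increments": [
    {"turn": [0, 0, 0], "hand": -1, "xyz": [36, 0.5, 0]},
    {"turn": [0, 0, 0], "hand": -1, "xyz": [36, 0.5, 0]},
    {"turn": [0, 0, 0], "hand": -1, "xyz": [36, 0.5, 0]},
    {"turn": [0, 0, 0], "hand": -1, "xyz": [36, 0.5, 0]},
    {"turn": [0, 0, 0], "hand": -1, "xyz": [36, 0.5, 0]},
    {"turn": [0, 0, 0], "hand": -1, "xyz": [36, 0.5, 0]},
    {"turn": [0, 0, 0], "hand": -1, "xyz": [36, 0.5, 0]},
    {"turn": [0, 0, 0], "hand": -1, "xyz": [36, 0.5, 0]},
    {"turn": [0, 0, 0], "hand": -1, "xyz": [25, 0, 0]},
    {"turn": [0, 0, 0], "hand": -1, "xyz": [10, 0, 0]}
  ]
}}

```text
time_s: 13.87
tool_pos: [0.5363, 0.2572, 0.29]
eef_rot: [-180.0, -0.1, 88.6]
ft_force: [-0.2, 0.0, 0.0]
opening: 0.0
gripper_force: 0.0
```

Now 144 mm down, with a few millimetres along y.

>>> {"method": "arm_command", "body": {
  "increments": [
    {"turn": [0, 0, 0], "hand": -1, "xyz": [2, 0, 15]},
    {"turn": [0, 0, 0], "hand": -1, "xyz": [1.5, 0, 25]},
    {"turn": [0, 0, 0], "hand": -1, "xyz": [0, 0, 25]},
    {"turn": [0, 0, 0], "hand": -1, "xyz": [0, 0, 25]},
    {"turn": [0, 0, 0], "hand": -1, "xyz": [0, 0, 20]},
    {"turn": [0, 0, 0], "hand": -1, "xyz": [0, 0, 14]},
    {"turn": [0, 0, 0], "hand": -1, "xyz": [0, 0, 8]},
    {"turn": [0, 0, 0], "hand": -1, "xyz": [0, 0, 4]},
    {"turn": [0, 0, 0], "hand": -1, "xyz": [0, 0, 0]},
    {"turn": [0, 0, 0], "hand": -1, "xyz": [0, 0, 0]}
  ]
}}

```text
time_s: 14.7
tool_pos: [0.538, 0.2564, 0.155]
eef_rot: [179.9, -0.0, 88.4]
ft_force: [-0.4, 0.9, 1.4]
opening: -0.004
gripper_force: 0.0
```

```bash
python3 - <<'E'
from h import *
o=get_obs();print(o['tool_pos'],o['eef_rot'],o['time_s'])
s,ds=snap('scene')
cv2.imwrite('pics/point2.png',cv2.resize(s[130:280,250:450],(800,600),interpolation=2))
E
```

```text
[0.53800635 0.2563607  0.15501805] [ 1.79936010e+02 -2.38378378e-02  8.83825118e+01] 14.7
```

View pics/point2.png

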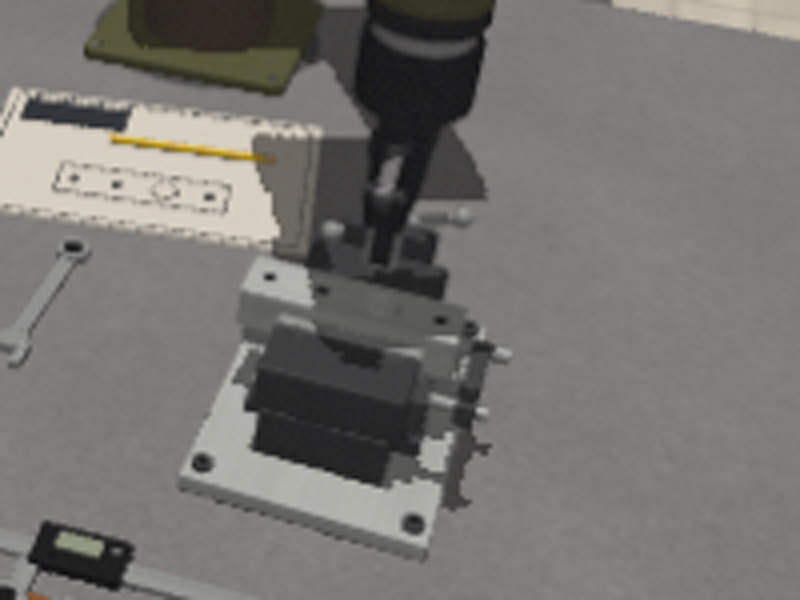

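The fingertips (crop 382,262) are over the bore (crop 382,308) but about 34 mm up and 6 mm short. I correct that and hold.

>>> {"method": "arm_command", "body": {
  "increments": [
    {"turn": [0, 0, 0], "hand": -1, "xyz": [3, -1, 4]},
    {"turn": [0, 0, 0], "hand": -1, "xyz": [3, -0.7, 5]},
    {"turn": [0, 0, 0], "hand": -1, "xyz": [0, 0, 0]},
    {"turn": [0, 0, 0], "hand": -1, "xyz": [0, 0, 0]}
  ]
}}

```text
time_s: 15.08
tool_pos: [0.5357, 0.2625, 0.1451]
eef_rot: [-180.0, 0.0, 88.4]
ft_force: [0.3, 0.5, -0.2]
opening: -0.004
gripper_force: 0.0
```

```bash
python3 blk.py
```

```text
[0.53571494 0.26254062 0.14508556] [-1.79971272e+02  1.30217241e-02  8.84198131e+01] 15.0833
top ((533.356201171875, 196.6121826171875), (58.29337692260742, 44.19024658203125), 88.3757095336914)
scene ((534.4893798828125, 196.9844512939453), (56.52394485473633, 48.33811950683594), 88.5112075805664)
```

The TCP is on the bore with the tips about 24 mm above it. The block's push end is at y 0.1675, so it's still home. Now I hold.

>>> {"method": "arm_command", "body": {
  "increments": [
    {"turn": [0, 0, 0], "hand": -1, "xyz": [0, 0, 0]},
    {"turn": [0, 0, 0], "hand": -1, "xyz": [0, 0, 0]},
    {"turn": [0, 0, 0], "hand": -1, "xyz": [0, 0, 0]},
    {"turn": [0, 0, 0], "hand": -1, "xyz": [0, 0, 0]},
    {"turn": [0, 0, 0], "hand": -1, "xyz": [0, 0, 0]},
    {"turn": [0, 0, 0], "hand": -1, "xyz": [0, 0, 0]},
    {"turn": [0, 0, 0], "hand": -1, "xyz": [0, 0, 0]},
    {"turn": [0, 0, 0], "hand": -1, "xyz": [0, 0, 0]},
    {"turn": [0, 0, 0], "hand": -1, "xyz": [0, 0, 0]},
    {"turn": [0, 0, 0], "hand": -1, "xyz": [0, 0, 0]}
  ]
}}

```text
time_s: 16.02
tool_pos: [0.5361, 0.2623, 0.1453]
eef_rot: [180.0, -0.0, 88.4]
ft_force: [-0.6, -0.1, -0.1]
opening: 0.005
gripper_force: 0.0
```

>>> {"method": "arm_command", "body": {
  "increments": [
    {"turn": [0, 0, 0], "hand": -1, "xyz": [0, 0, 0]},
    {"turn": [0, 0, 0], "hand": -1, "xyz": [0, 0, 0]},
    {"turn": [0, 0, 0], "hand": -1, "xyz": [0, 0, 0]},
    {"turn": [0, 0, 0], "hand": -1, "xyz": [0, 0, 0]},
    {"turn": [0, 0, 0], "hand": -1, "xyz": [0, 0, 0]},
    {"turn": [0, 0, 0], "hand": -1, "xyz": [0, 0, 0]},
    {"turn": [0, 0, 0], "hand": -1, "xyz": [0, 0, 0]},
    {"turn": [0, 0, 0], "hand": -1, "xyz": [0, 0, 0]},
    {"turn": [0, 0, 0], "hand": -1, "xyz": [0, 0, 0]},
    {"turn": [0, 0, 0], "hand": -1, "xyz": [0, 0, 0]}
  ]
}}

```text
time_s: 16.85
tool_pos: [0.5361, 0.2623, 0.1453]
eef_rot: [180.0, -0.0, 88.4]
ft_force: [-0.8, -0.6, 0.9]
opening: -0.001
gripper_force: 0.0
```

>>> {"method": "arm_command", "body": {
  "increments": [
    {"turn": [0, 0, 0], "hand": -1, "xyz": [0, 0, 0]},
    {"turn": [0, 0, 0], "hand": -1, "xyz": [0, 0, 0]},
    {"turn": [0, 0, 0], "hand": -1, "xyz": [0, 0, 0]},
    {"turn": [0, 0, 0], "hand": -1, "xyz": [0, 0, 0]},
    {"turn": [0, 0, 0], "hand": -1, "xyz": [0, 0, 0]},
    {"turn": [0, 0, 0], "hand": -1, "xyz": [0, 0, 0]},
    {"turn": [0, 0, 0], "hand": -1, "xyz": [0, 0, 0]},
    {"turn": [0, 0, 0], "hand": -1, "xyz": [0, 0, 0]}
  ]
}}

```text
time_s: 17.52
tool_pos: [0.5361, 0.2623, 0.1453]
eef_rot: [180.0, -0.0, 88.4]
ft_force: [0.6, -0.5, 0.3]
opening: -0.001
gripper_force: 0.0
```

```bash
python3 -c "
from cell import *
o=get_obs();print(o['tool_pos'],o['time_s']);print(job_done())"
```

```text
[0.53608151 0.2623468  0.14530874] 17.5167
the job is handed in; nothing more can be done
None
```

Job handed in at 17.5 s: the block was pushed home against the stop, the boring head pointed at for over 2 s, and the arm finished still pointing at the large bore, fingertips about 24 mm above it.

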